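# Find the soft corner of a saw-blade jig plate and press its shim lever flat

### The arm

A 6-joint arm with a two-finger parallel gripper is mounted at the origin on the work surface. World frame = base frame: x ahead of the robot, y to its left, z up, the work surface at z = 0. Lengths are in mm, angles in rad, forces in N, time in s.
With the tool pointing down it reaches from about 275 to 750 mm from the base axis. Payload 10.2 kg.
Tool frame: the origin (TCP) lies midway between the tips of the shut fingers; the grasp point (between the pads) lies 19 mm behind it; z points along the fingers, y is the direction in which the jaws open and shut (so a half turn about z gives the same grasp; the last joint's range is limited). The gripper opens to 85 mm and grips with 20 to 120 N. Pads are 22 mm wide; open, the fingers measure 114 mm over their backs; the gripper's body (76 mm by 85 mm) begins 54 mm behind the grasp point. The pads swing forward as they close: fully open they stand 13 mm farther back than shut.
Start: joints at [0.947, 0.313, 1.498, -0, 1.331, -0.223], TCP at [204.844, 483.394, 200.694] pointing down, gripper open.
Joint ranges: [-2.94, 2.94], [-0.97, 2.17], [0.19, 2.56], [-1.23, 4.37], [0.02, 3.11], [-2.88, 2.88]. Speed limits (rad/s): [2.39, 2.39, 3.01, 3.14, 3.14, 3.14].

### API

Orientations are given as a unit quaternion [w, x, y, z].
In Python, from rig import sense, optics, ctrl gives the robot as it stands.
- The arm moves only by the tool play_rows, never from a script. Its argument "plan" is a list of rows, each a list of 7 numbers: the shift along the world's x, y, z in mm, then the turn, a rotation vector about the world's x, y, z in rad, then the opening, from -1 (shut) to 1 (fully open), so that 0 is half open. A call has 1 to 5 rows; each row shifts and turns the pose as measured when the row begins; what a row does not reach is not made up. A row lasts 1/12 s, in which the tool goes at most 41.7 mm and 7.16 degrees, less where a joint would pass 70% of its speed; a pose out of reach is approached as far as the arm can. A call is refused whole if a number of a shift passes 41.7 or a number of a turn 0.125, either way. A call with a gripper value outside its range is refused whole. The fingers move at their own pace and stop on an object; "grip_force" is the grip in N (left out, the last holds). Time passes only in rows, so rows that do not move let the fingers close. It gives the time, the measured TCP pose, the force and the opening at its end, in the units of the state.
- sense(): the state, without advancing time (a new reading comes with each control period).
- optics.capture(name): name is "side" or "top" or "wrist"; returns a dict with "img" (420x560x3 uint8, blue, green, red), "fx", "fy", "cx", "cy" (pixels), "dist" ([k1, k2, p1, p2, k3] as OpenCV has them; the pictures are not rectified), "world_to_cam" (4x4, takes a point from world to camera coordinates). Camera axes: x right, y up, looking along -z (the intrinsics and any distortion apply to the point x, -y, -z); pixel columns grow to the right and rows downward; lengths in mm; the calibration is good to about 2 mm. A picture is of the moment at which its call begins. There is no depth.
- ctrl.finish_job(): hands the job in, once; it reports no verdict.
The state is a dict: "time_s": time; "joints": joint angles; "dq": joint speeds; "tau": joint torques, N m; "eef_pos": TCP position; "ee_rot": TCP orientation; "force": force on the tool from outside, world axes, zero at the start; "wrist_torque": the same for the moment, N m; "grip_width": opening from 0.0 (shut) to 1.0 (fully open).
Only numpy, scipy, OpenCV 4.12 (cv2) and the standard library are available. Lean on these libraries where they do the work, as an engineer would, in place of code of your own. Each camera call takes 0.05 s, during which the arm holds its last target. There are 200 camera calls.

### The job

The jig plate that carries the saw blade rocks on its rig. Press down on its corners one after another until you find the one that gives, push that corner's orange shim lever down flat with your fingertips, then press on the same corner once more to feel that it is solid now. Leave the other three levers up, pick nothing up, keep the plate where it lies, leave the things standing about where they are, and take your hand away at the end.

Things in the scene. Friction and masses are not known exactly. Their poses are not given: they have to be found in the camera images.
- plate: aluminium jig plate, 200 mm (its x) by 170 mm (its y) by 16 mm, 2.3 kg, lying loose on four hidden rests, one under each corner, one of them soft (the rules' soft_rest; its place is not given). A saw blade 122 mm across is clamped 22 mm above its middle; the clamp nut is 39 mm high. Origin at the centre of the plate's underside, 44 mm above the bench; z up, x away from the robot within 0.2 rad
- corner_front_left (a point): where to press the plate's front-left corner: a point on its top face, 20 mm from the near end and 30 mm from the left edge of the plate (left is +y); 60 mm above the bench. One of the four corners, a different one each time and not to be told by eye, is soft: it starts to give at 3 to 4 N, is down about 4 mm by 8 N, then stops, and comes back when let go. A solid one gives under 1 mm at 15 N
- corner_front_right (a point): where to press the plate's front-right corner: a point on its top face, 20 mm from the near end and 30 mm from the right edge of the plate (left is +y); 60 mm above the bench. One of the four corners, a different one each time and not to be told by eye, is soft: it starts to give at 3 to 4 N, is down about 4 mm by 8 N, then stops, and comes back when let go. A solid one gives under 1 mm at 15 N
- corner_back_left (a point): where to press the plate's back-left corner: a point on its top face, 20 mm from the far end and 30 mm from the left edge of the plate (left is +y); 60 mm above the bench. One of the four corners, a different one each time and not to be told by eye, is soft: it starts to give at 3 to 4 N, is down about 4 mm by 8 N, then stops, and comes back when let go. A solid one gives under 1 mm at 15 N
- corner_back_right (a point): where to press the plate's back-right corner: a point on its top face, 20 mm from the far end and 30 mm from the right edge of the plate (left is +y); 60 mm above the bench. One of the four corners, a different one each time and not to be told by eye, is soft: it starts to give at 3 to 4 N, is down about 4 mm by 8 N, then stops, and comes back when let go. A solid one gives under 1 mm at 15 N
- lever_front_left (a joint): shim lever of the front-left corner: a steel arm with an orange thumb pad, hinged on the bed below the left edge of the plate and reaching out to the left, away from the plate. Value in rad: 0 = pressed flat (arm level, at its stop), 0.65 = fully raised; it starts raised at 0.56 to 0.64 and stays where it is left. Pressing it flat turns an eccentric up under the plate's corner, which fills the gap; it takes about 3 to 8 N at the pad
- pad_front_left (a point): centre of the top face of the front-left lever's orange thumb pad (32 mm along the arm, 22 mm wide, 10 mm thick); in line with the corner's press point along the plate's y, 53 mm from the hinge axis, which runs along the plate's x, 82 mm to the left of the plate's middle and 22 mm above the bench. With the lever flat this point is 27 mm above the bench and 135 mm to the left of the plate's middle line
- lever_front_right (a joint): shim lever of the front-right corner: a steel arm with an orange thumb pad, hinged on the bed below the right edge of the plate and reaching out to the right, away from the plate. Value in rad: 0 = pressed flat (arm level, at its stop), 0.65 = fully raised; it starts raised at 0.56 to 0.64 and stays where it is left. Pressing it flat turns an eccentric up under the plate's corner, which fills the gap; it takes about 3 to 8 N at the pad
- pad_front_right (a point): centre of the top face of the front-right lever's orange thumb pad (32 mm along the arm, 22 mm wide, 10 mm thick); in line with the corner's press point along the plate's y, 53 mm from the hinge axis, which runs along the plate's x, 82 mm to the right of the plate's middle and 22 mm above the bench. With the lever flat this point is 27 mm above the bench and 135 mm to the right of the plate's middle line
- lever_back_left (a joint): shim lever of the back-left corner: a steel arm with an orange thumb pad, hinged on the bed below the left edge of the plate and reaching out to the left, away from the plate. Value in rad: 0 = pressed flat (arm level, at its stop), 0.65 = fully raised; it starts raised at 0.56 to 0.64 and stays where it is left. Pressing it flat turns an eccentric up under the plate's corner, which fills the gap; it takes about 3 to 8 N at the pad
- pad_back_left (a point): centre of the top face of the back-left lever's orange thumb pad (32 mm along the arm, 22 mm wide, 10 mm thick); in line with the corner's press point along the plate's y, 53 mm from the hinge axis, which runs along the plate's x, 82 mm to the left of the plate's middle and 22 mm above the bench. With the lever flat this point is 27 mm above the bench and 135 mm to the left of the plate's middle line
- lever_back_right (a joint): shim lever of the back-right corner: a steel arm with an orange thumb pad, hinged on the bed below the right edge of the plate and reaching out to the right, away from the plate. Value in rad: 0 = pressed flat (arm level, at its stop), 0.65 = fully raised; it starts raised at 0.56 to 0.64 and stays where it is left. Pressing it flat turns an eccentric up under the plate's corner, which fills the gap; it takes about 3 to 8 N at the pad
- pad_back_right (a point): centre of the top face of the back-right lever's orange thumb pad (32 mm along the arm, 22 mm wide, 10 mm thick); in line with the corner's press point along the plate's y, 53 mm from the hinge axis, which runs along the plate's x, 82 mm to the right of the plate's middle and 22 mm above the bench. With the lever flat this point is 27 mm above the bench and 135 mm to the right of the plate's middle line
- nut: knurled brass thumb nut, 18 mm across and 18 mm high, standing on the jig plate half-way along its left edge; origin at the centre of its underside. A bystander
- flange: black stepped steel flange, 38 mm across and 18 mm high, standing on the rig bed between the two left levers; origin at the centre of its underside. A bystander
- ring: brass setting ring, 32 mm across and 14 mm high, standing on the rig bed between the two right levers; origin at the centre of its underside. A bystander
- driver: screwdriver lying on the bench; origin under its middle. A bystander
- oil: white bottle with a red cap, 52 mm across and 130 mm high, on the bench; origin at the centre of its underside. A bystander
- jar: glass jar with a black lid, 60 mm across and 60 mm high, on the bench; origin at the centre of its underside. A bystander
- weight: steel knobbed weight, 44 mm across and 52 mm high, on the bench; origin at the centre of its underside. A bystander

How it is judged (in metres and radians):
On the way, in this order (a step that is already met when the one before it is completed fails the run):
1. the corner that gives has been pressed with the fingers until the plate rocked, all four levers still being up (angle between plate's own z axis and vertical above 0.02 rad and contact force between the fingers and plate above 1 N and value of joint each of lever_front_left, lever_front_right, lever_back_left, lever_back_right above 0.4 rad), for 0.05 s.
2. the shim lever of that corner has been pressed flat and the other three are up (((horizontal distance between soft_rest and corner_front_left below 0.03 m and value of joint lever_front_left below 0.07 rad and value of joint each of lever_front_right, lever_back_left, lever_back_right above 0.4 rad) or (horizontal distance between soft_rest and corner_front_right below 0.03 m and value of joint lever_front_right below 0.07 rad and value of joint each of lever_front_left, lever_back_left, lever_back_right above 0.4 rad) or (horizontal distance between soft_rest and corner_back_left below 0.03 m and value of joint lever_back_left below 0.07 rad and value of joint each of lever_front_left, lever_front_right, lever_back_right above 0.4 rad) or (horizontal distance between soft_rest and corner_back_right below 0.03 m and value of joint lever_back_right below 0.07 rad and value of joint each of lever_front_left, lever_front_right, lever_back_left above 0.4 rad))), for 0.2 s.
3. the same corner has been pressed again with the fingers, with at least 4 N, and the plate stayed level (contact force between the fingers and plate above 4 N and angle between plate's own z axis and vertical below 0.014 rad and ((horizontal distance between soft_rest and corner_front_left below 0.03 m and value of joint lever_front_left below 0.07 rad and horizontal distance between the grasp point and corner_front_left below 0.045 m) or (horizontal distance between soft_rest and corner_front_right below 0.03 m and value of joint lever_front_right below 0.07 rad and horizontal distance between the grasp point and corner_front_right below 0.045 m) or (horizontal distance between soft_rest and corner_back_left below 0.03 m and value of joint lever_back_left below 0.07 rad and horizontal distance between the grasp point and corner_back_left below 0.045 m) or (horizontal distance between soft_rest and corner_back_right below 0.03 m and value of joint lever_back_right below 0.07 rad and horizontal distance between the grasp point and corner_back_right below 0.045 m))), for 0.1 s.
At the end, for the whole second after the job is handed in: the shim lever of the corner over the soft rest is flat (within 0.07 rad), the other three levers are up (above 0.40 rad), the plate lies level (within 0.014 rad), at rest and within 15 mm of where it started, and every bystander is within 30 mm of where it stood (((horizontal distance between soft_rest and corner_front_left below 0.03 m and value of joint lever_front_left below 0.07 rad and value of joint each of lever_front_right, lever_back_left, lever_back_right above 0.4 rad) or (horizontal distance between soft_rest and corner_front_right below 0.03 m and value of joint lever_front_right below 0.07 rad and value of joint each of lever_front_left, lever_back_left, lever_back_right above 0.4 rad) or (horizontal distance between soft_rest and corner_back_left below 0.03 m and value of joint lever_back_left below 0.07 rad and value of joint each of lever_front_left, lever_front_right, lever_back_right above 0.4 rad) or (horizontal distance between soft_rest and corner_back_right below 0.03 m and value of joint lever_back_right below 0.07 rad and value of joint each of lever_front_left, lever_front_right, lever_back_left above 0.4 rad)) and angle between plate's own z axis and vertical below 0.014 rad and distance of plate from where it was at the start of the episode below 0.015 m and linear speed of plate below 0.01 m/s and distance of each of nut, flange, ring, driver, oil, jar, weight from where it was at the start of the episode below 0.03 m); the robot touches nothing.
It fails at once if a shim lever of a corner that does not give is pushed down ((not (horizontal distance between soft_rest and corner_front_left below 0.03 m) and value of joint lever_front_left below 0.4 rad) or (not (horizontal distance between soft_rest and corner_front_right below 0.03 m) and value of joint lever_front_right below 0.4 rad) or (not (horizontal distance between soft_rest and corner_back_left below 0.03 m) and value of joint lever_back_left below 0.4 rad) or (not (horizontal distance between soft_rest and corner_back_right below 0.03 m) and value of joint lever_back_right below 0.4 rad)).
It fails at once if the jig plate is lifted, carried or shoved aside by more than 20 mm (distance of plate from where it was at the start of the episode above 0.02 m).
It fails at once if a bystander is picked up or knocked more than 30 mm away (distance of any of nut, flange, ring, driver, oil, jar, weight from where it was at the start of the episode above 0.03 m).
It also fails if it takes over 64 s, if anything falls off the work surface, if the arm or the gripper's body presses on something with over 40 N, if the wrist force passes 120 N, or if a joint passes its speed limit or range.

## Working session

There is one attempt and no reset: what is moved stays moved. The work goes in short steps, Python scripts to look and compute and a tool call to move; the robot and the scene stay as the last step left them, time stands still between calls to the robot, and variables do not carry over. Pictures are saved under pics/ and viewed, about 8 in all and at most 12, crops included, and the job is handed in when it is done.

Besides the shell and the picture viewer there is one more tool, called as name(argument=value, ...) on one line, values as JSON. play_rows: Moves the arm, as the interface text tells. Its arguments: {"type":"object","properties":{"plan":{"type":"array"},"grip_force":{"type":"number"}},"required":["plan"]}

```bash
mkdir -p pics
cat > h.py <<'E'
import numpy as np, cv2
from rig import sense, optics, ctrl
def proj(c,P):
    P=np.atleast_2d(np.array(P,float)); M=c["world_to_cam"]
    q=P@M[:3,:3].T+M[:3,3]; q=q*[1,-1,-1]
    K=np.array([[c["fx"],0,c["cx"]],[0,c["fy"],c["cy"]],[0,0,1.]])
    return cv2.projectPoints(q,np.zeros(3),np.zeros(3),K,np.array(c["dist"],float))[0][:,0]
def ray(c,uv,z):
    K=np.array([[c["fx"],0,c["cx"]],[0,c["fy"],c["cy"]],[0,0,1.]])
    n=cv2.undistortPoints(np.array(uv,float).reshape(-1,1,2),K,np.array(c["dist"],float))[:,0]
    d=np.c_[n[:,0],-n[:,1],-np.ones(len(n))]; M=np.array(c["world_to_cam"]); R=M[:3,:3]
    o=-R.T@M[:3,3]; d=d@R
    return o+d*((z-o[2])/d[:,2])[:,None]
E
python3 - <<'E'
from h import *
s=sense();print({k:np.round(v,3) for k,v in s.items()})
for n in("top","side"):
    c=optics.capture(n);c["world_to_cam"]=np.array(c["world_to_cam"]);cv2.imwrite(f"pics/{n}0.png",c["img"])
    M=c["world_to_cam"];print(n,(-M[:3,:3].T@M[:3,3]).round())
    h=cv2.cvtColor(c["img"],cv2.COLOR_BGR2HSV)
    m=cv2.inRange(h,(5,150,120),(20,255,255))
    k,l,st,ce=cv2.connectedComponentsWithStats(m)
    for i in range(1,k):
        if st[i,4]>40: print(st[i],ce[i].round(1),ray(c,[ce[i]],52).round(1))
E
```

```text
{'time_s': np.float64(0.0), 'joints': array([ 0.947,  0.313,  1.498,  0.   ,  1.331, -0.223]), 'dq': array([ 0.   , -0.001, -0.002,  0.   ,  0.001, -0.001]), 'tau': array([-3.0000e-03, -4.1227e+01, -2.5973e+01, -0.0000e+00,  4.0000e-03,
        0.0000e+00]), 'eef_pos': array([204.662, 483.141, 200.133]), 'ee_rot': array([-0.   ,  0.199,  0.98 , -0.001]), 'force': array([-0.697, -0.231,  0.402]), 'wrist_torque': array([ 0.036, -0.043, -0.022]), 'grip_width': np.float64(1.002)}
top [ 332.   11. 1128.]
[298 165  12  12  91] [303.7 170.4] [[676.1 -91.3  52. ]]
[200 190  13   9  92] [205.7 193.7] [[639.7 158.4  52. ]]
[315 226  12  11  98] [320.4 231. ] [[ 517.9 -114.6   52. ]]
[213 252  13  10 101] [219.4 256.3] [[480.3 135.3  52. ]]
side [ 224. -657.  601.]
[334 233  15   6  43] [342.7 235.3] [[681.3 -92.2  52. ]]
[276 261  15   7  41] [283.9 263.8] [[ 520.1 -115.3   52. ]]
```

View pics/top0.png

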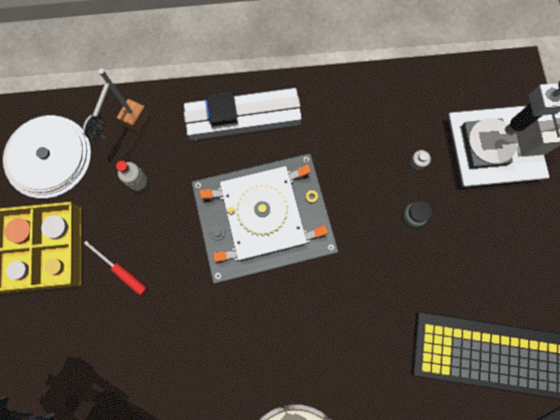

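View pics/side0.png

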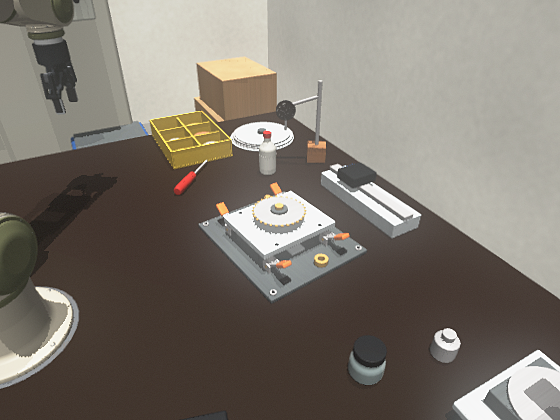

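The top view shows the plate centred near pixel (262,209), with pads at (206,194), (304,170), (219,256) and (320,231). The side view agrees with this. The bottle, jar, weight and driver all stand clear. Next I'll refine the plate pose from its outline.

Run:
```python
from h import *
for n in("top","side"):
    c=optics.capture(n);h=cv2.cvtColor(c["img"],cv2.COLOR_BGR2HSV)
    m=cv2.inRange(h,(0,0,185),(179,60,255))
    m=cv2.morphologyEx(m,cv2.MORPH_OPEN,np.ones((3,3)))
    k,l,st,ce=cv2.connectedComponentsWithStats(m)
    p=proj(c,[[578,22,60]])[0]
    i=max((j for j in range(1,k) if st[j,0]<p[0]<st[j,0]+st[j,2] and st[j,1]<p[1]<st[j,1]+st[j,3]),key=lambda j:st[j,4])
    ys,xs=np.where(l==i)
    w=ray(c,np.c_[xs,ys],60)[:,:2].astype(np.float32)
    r=cv2.minAreaRect(w);print(n,p,st[i],r)
x,y=578.5,22;a=.147;ex=np.array([np.cos(a),np.sin(a)]);ey=np.array([-ex[1],ex[0]])
for f in(-80,80):
    for l in(55,-55): print(f,l,(np.array([x,y])+f*ex+l*ey).round(1),(np.array([x,y])+f*ex+np.sign(l)*132*ey).round(1))
```

```text
top [262.35413065 211.72400955] [ 213  167  102   92 5298] ((579.0725708007812, 22.62505340576172), (200.15530395507812, 218.31845092773438), 8.509007453918457)
side [277.97003743 218.50869907] [ 224  191  110   63 3136] ((578.6356811523438, 23.392372131347656), (201.26953125, 178.8142852783203), 8.511886596679688)
-80 55 [491.3  64.7] [480.  140.9]
-80 -55 [507.4 -44.1] [ 518.7 -120.3]
80 55 [649.6  88.1] [638.3 164.3]
80 -55 [665.7 -20.7] [677.  -96.9]
```

play_rows(plan=[[41,-41,0,0,0,0.12,-1],[41,-41,0,0,0,0.12,-1],[41,-41,0,0,0,0.12,-1],[41,-41,0,0,0,0.12,-1],[41,-41,0,0,0,0.12,-1]])

```text
time_s: 0.62
eef_pos: [335.1, 352.3, 199.9]
ee_rot: [-0.001, -0.073, 0.997, -0.0]
force: [0.9, 0.2, -0.2]
grip_width: 0.302
```

The plate is centred at about (579, 23) with yaw 0.148, 200 mm long in both views, and the tool is already aligned with it. I'll go to the front-left corner at (491, 65).

play_rows(plan=[[19,-36,0,0,0,0,-1],[19,-36,0,0,0,0,-1],[19,-36,0,0,0,0,-1],[19,-36,0,0,0,0,-1],[19,-36,0,0,0,0,-1]])

```text
time_s: 1.03
eef_pos: [431.9, 167.5, 199.5]
ee_rot: [-0.001, -0.078, 0.997, -0.0]
force: [-0.4, 0.7, -0.0]
grip_width: 0.002
```

play_rows(plan=[[19,-36,0,0,0,0,-1],[19,-36,-20,0,0,0,-1],[19,-30,-20,0,0,0,-1],[8,-10,-25,0,0,0,-1],[0,0,0,0,0,0,-1]])

```text
time_s: 1.45
eef_pos: [498.6, 48.8, 135.8]
ee_rot: [0.001, -0.074, 0.997, -0.001]
force: [-0.8, -0.6, -1.0]
grip_width: 0.001
```

play_rows(plan=[[-7,16,-15,0,0,0,-1],[0,0,-25,0,0,0,-1],[0,0,-20,0,0,0,-1],[0,0,-5,0,0,0,-1],[0,0,0,0,0,0,-1]])

```text
time_s: 1.87
eef_pos: [491.5, 66.9, 72.1]
ee_rot: [0.002, -0.073, 0.997, -0.001]
force: [-0.3, 0.3, -0.0]
grip_width: -0.0
```

play_rows(plan=[[0,0,-2,0,0,0,-1],[0,0,-2,0,0,0,-1],[0,0,-2,0,0,0,-1]])

```text
time_s: 2.12
eef_pos: [492.9, 67.8, 69.5]
ee_rot: [0.005, -0.074, 0.997, -0.001]
force: [0.1, -0.1, 0.4]
grip_width: 0.004
```

play_rows(plan=[[-1,-1,-4,0,0,0,-1],[0,0,-4,0,0,0,-1],[0,0,0,0,0,0,-1]])

```text
time_s: 2.37
eef_pos: [492.7, 66.8, 62.3]
ee_rot: [0.006, -0.074, 0.997, -0.002]
force: [0.0, 0.5, -0.9]
grip_width: -0.001
```

play_rows(plan=[[0,0,-3,0,0,0,-1]])

```text
time_s: 2.45
eef_pos: [493.0, 66.7, 59.6]
ee_rot: [0.007, -0.074, 0.997, -0.002]
force: [0.6, -0.3, 1.0]
grip_width: -0.003
```

play_rows(plan=[[0,0,-3,0,0,0,-1]])

```text
time_s: 2.53
eef_pos: [493.1, 66.6, 56.4]
ee_rot: [0.007, -0.074, 0.997, -0.002]
force: [-0.3, 0.2, 0.4]
grip_width: 0.003
```

play_rows(plan=[[0,0,-3,0,0,0,-1]])

```text
time_s: 2.62
eef_pos: [493.1, 66.6, 53.2]
ee_rot: [0.007, -0.074, 0.997, -0.002]
force: [-0.1, -1.1, 0.7]
grip_width: -0.002
```

I'm 7 mm below the stated top face and feel no force, so I'll look before going any lower.

Run:
```python
from h import *
s=sense();print(s["eef_pos"],s["force"])
c=optics.capture("side");a=cv2.resize(c["img"][140:320,170:400],None,fx=3,fy=3,interpolation=cv2.INTER_CUBIC)
print(proj(c,[s["eef_pos"]]))
c=optics.capture("top");print(proj(c,[s["eef_pos"]]))
cv2.imwrite("pics/s1.png",a)
```

```text
[493.11477603  66.58327121  53.17682105] [-0.05855513 -1.14787919  0.70740302]
[[236.91737151 220.78668788]]
[[247.26242825 248.18070555]]
```

View pics/s1.png

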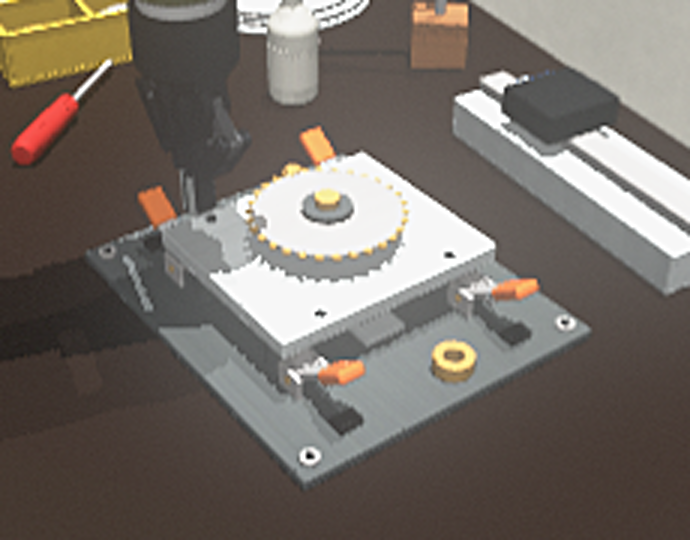

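The fingertips appear at about crop (203,210), but the TCP should project to (201,242). So either the tip is higher than it reads or I'm misjudging the view. I'll check the wrist and top views.

Run:
```python
from h import *
c=optics.capture("wrist");w=c["img"];s=sense();print(s["eef_pos"],s["grip_width"],proj(c,[s["eef_pos"]]))
d=optics.capture("top");t=cv2.resize(d["img"][150:290,180:350],None,fx=2.3,fy=2.3,interpolation=cv2.INTER_CUBIC)
s=optics.capture("side");u=cv2.resize(s["img"][180:250,200:270],None,fx=5,fy=5,interpolation=cv2.INTER_CUBIC);u=cv2.convertScaleAbs(u,alpha=1.6,beta=20)
o=np.zeros((780,800,3),np.uint8)
w=cv2.resize(w,(400,300));o[:300,:400]=w;o[:t.shape[0],400:400+t.shape[1]]=t;o[340:690,:350]=u
cv2.imwrite("pics/w1.png",o[:600])
```

```text
[492.89435717  66.63280995  53.11602711] -0.0013103571006926515 [[280.65170659 255.1141621 ]]
```

View pics/w1.png

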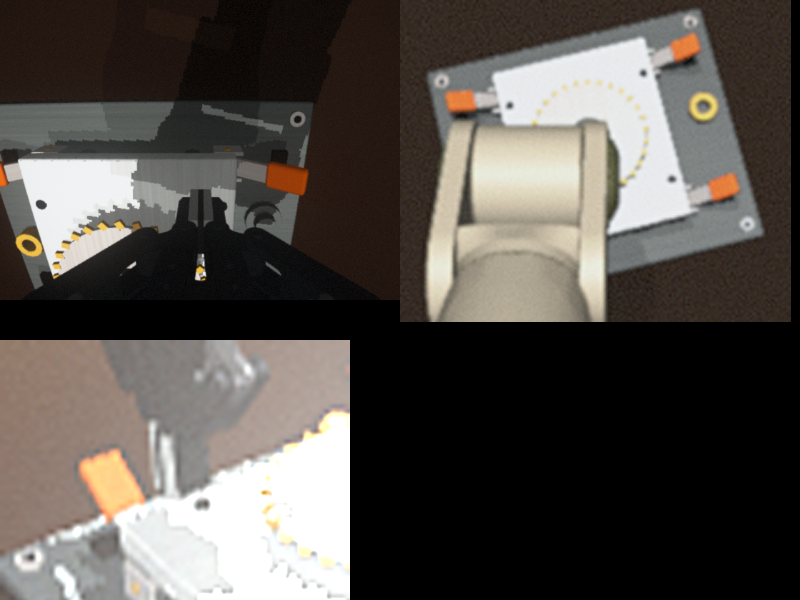

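Run:
```python
from h import *
c=optics.capture("wrist");s=optics.capture("side")
a=.148;C=np.array([579,22.7]);ex=np.array([np.cos(a),np.sin(a)]);ey=np.array([-ex[1],ex[0]])
P=[[*(C+f*ex+l*ey),60] for f,l in((-100,-85),(-100,85),(-80,55))]
print("wrist/1.4",proj(c,P)/1.4, "obs FR (20,158) FL (237,155)")
B=[[*(C+f*ex+l*ey),60] for f,l in((-100,85),(-100,-85),(100,-85),(100,85))]
print("side",proj(s,B))
for z in(53,60,70,80): print(z,ray(s,[[234,211]],z))
M=np.array(c["world_to_cam"]);print(-M[:3,:3].T@M[:3,3], M[:3,:3].round(3))
```

```text
wrist/1.4 [[ 19.18418513 159.34544916]
 [239.37584493 159.87588033]
 [199.01925012 183.97323172]] obs FR (20,158) FL (237,155)
side [[222.49112614 215.74879345]
 [263.27826922 253.76499908]
 [334.92216448 220.77580592]
 [290.15964375 189.81913861]]
53 [[502.7328647  107.74745825  53.        ]]
60 [[499.16953094  97.97510623  60.        ]]
70 [[494.07905414  84.01460333  70.        ]]
80 [[488.98857734  70.05410044  80.        ]]
[406.04177876  54.38453503 226.14356629] [[-0.147  0.989 -0.004]
 [-0.93  -0.139 -0.34 ]
 [-0.337 -0.046  0.94 ]]
```

Run:
```python
from h import *
c=optics.capture("wrist");u=cv2.resize(c["img"][190:340,200:400],None,fx=4,fy=4,interpolation=cv2.INTER_CUBIC)
u=(255*(u/255.)**.5).astype(np.uint8)
s=optics.capture("side");v=cv2.resize(s["img"][190:240,210:260],None,fx=5,fy=5,interpolation=cv2.INTER_CUBIC)
u[350:600,:250]=v
cv2.imwrite("pics/w2.png",u)
```

```text
(no output)
```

View pics/w2.png

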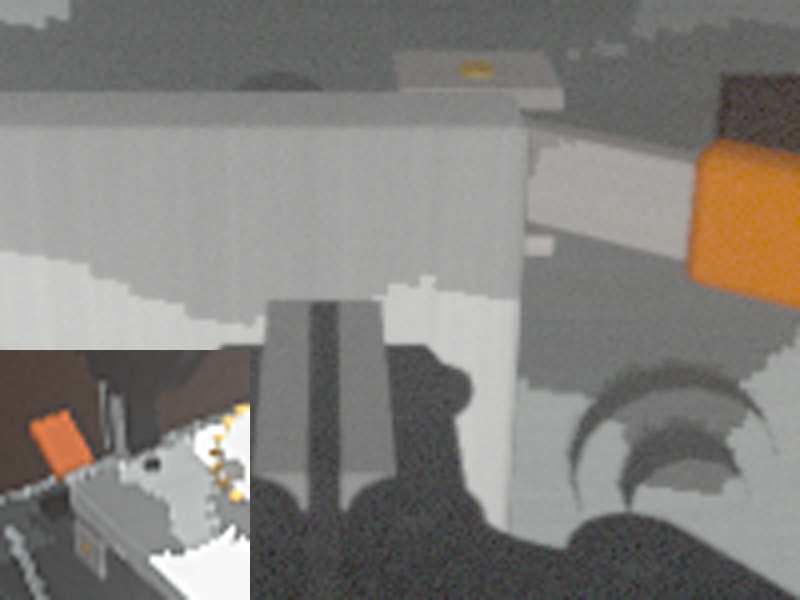

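Run:
```python
from h import *
c=optics.capture("wrist");s=sense()
for z in(50,55,60,65,70,75,80): print(z,ray(c,[[281,265]],z).round(1))
print(s["tau"],s["force"],s["wrist_torque"])
a0=cv2.imread("pics/side0.png");a1=optics.capture("side")["img"]
o=np.hstack([cv2.resize(a[195:245,210:270],None,fx=6,fy=6,interpolation=cv2.INTER_CUBIC) for a in(a0,a1)])
cv2.imwrite("pics/cmp.png",o)
```

```text
50 [[501.6  68.1  50. ]]
55 [[498.9  67.7  55. ]]
60 [[496.2  67.3  60. ]]
65 [[493.5  66.9  65. ]]
70 [[490.8  66.5  70. ]]
75 [[488.1  66.1  75. ]]
80 [[485.4  65.7  80. ]]
[-2.51517078e-03 -4.09464097e+01 -2.07927042e+01 -2.51590835e-03
 -3.93804931e-02 -6.09870835e-05] [ 1.33487815  0.79943323 -0.4036774 ] [ 0.07454924 -0.01109937  0.03299068]
```

View pics/cmp.png

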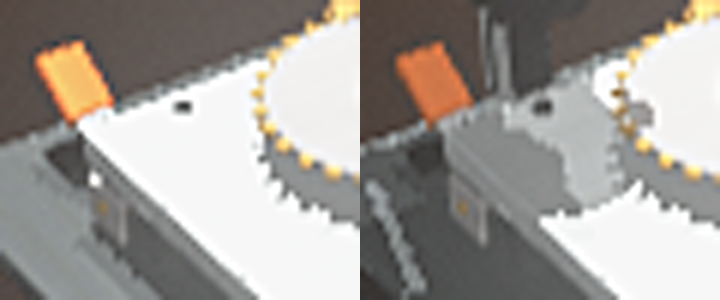

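The plate has not moved, and the real tip seems to be about 5–10 mm above the reported TCP. I'll keep going down under force watch.

play_rows(plan=[[0,0,-2,0,0,0,-1]])

```text
time_s: 3.25
eef_pos: [493.3, 66.6, 51.8]
ee_rot: [0.007, -0.074, 0.997, -0.002]
force: [-0.3, -0.3, -0.6]
grip_width: -0.004
```

play_rows(plan=[[0,0,-2,0,0,0,-1]])

```text
time_s: 3.33
eef_pos: [493.4, 66.6, 49.7]
ee_rot: [0.007, -0.074, 0.997, -0.002]
force: [0.5, -1.0, 0.6]
grip_width: 0.0
```

play_rows(plan=[[0,0,-2,0,0,0,-1]])

```text
time_s: 3.42
eef_pos: [493.4, 66.6, 47.4]
ee_rot: [0.007, -0.074, 0.997, -0.002]
force: [0.6, -0.5, 0.5]
grip_width: 0.007
```

play_rows(plan=[[0,0,-2,0,0,0,-1]])

```text
time_s: 3.5
eef_pos: [493.4, 66.6, 45.2]
ee_rot: [0.007, -0.074, 0.997, -0.002]
force: [0.2, 0.1, -0.1]
grip_width: 0.003
```

play_rows(plan=[[0,0,-2,0,0,0,-1]])

```text
time_s: 3.58
eef_pos: [493.3, 66.6, 42.9]
ee_rot: [0.007, -0.074, 0.997, -0.002]
force: [0.4, 1.3, 0.9]
grip_width: 0.001
```

Run:
```python
from h import *
c=optics.capture("wrist");u=cv2.resize(c["img"][190:340,200:400],None,fx=2,fy=2,interpolation=cv2.INTER_CUBIC)
u=(255*(u/255.)**.5).astype(np.uint8)
s=optics.capture("side");v=cv2.resize(s["img"][190:240,210:260],None,fx=6,fy=6,interpolation=cv2.INTER_CUBIC)
print(sense()["force"],sense()["eef_pos"])
cv2.imwrite("pics/w3.png",np.hstack([u,v]))
```

```text
[-0.10672215  0.53580705 -0.1138093 ] [493.06040382  66.64020835  42.71968031]
```

View pics/w3.png

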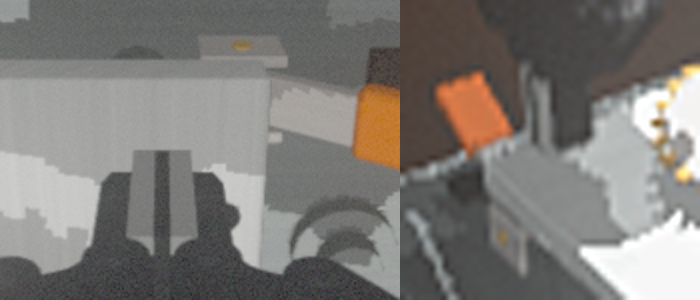

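The wrist view shows the tips on the plate inboard of its left edge. The side view puts the tip at about raw (235,216), which is z≈61 while the TCP reads 43. So the reported TCP sits about 18 mm low, and contact should be close.

play_rows(plan=[[0,0,-2,0,0,0,-1]])

```text
time_s: 3.77
eef_pos: [493.3, 66.6, 40.9]
ee_rot: [0.007, -0.074, 0.997, -0.002]
force: [-0.1, 0.7, 0.2]
grip_width: -0.002
```

play_rows(plan=[[0,0,-2,0,0,0,-1]])

```text
time_s: 3.85
eef_pos: [493.3, 66.6, 38.7]
ee_rot: [0.007, -0.074, 0.997, -0.002]
force: [0.9, 0.0, -0.5]
grip_width: 0.002
```

play_rows(plan=[[0,0,-2,0,0,0,-1]])

```text
time_s: 3.93
eef_pos: [493.3, 66.6, 36.6]
ee_rot: [0.007, -0.074, 0.997, -0.002]
force: [-0.5, -0.4, 1.6]
grip_width: -0.0
```

play_rows(plan=[[0,0,-1.5,0,0,0,-1]])

```text
time_s: 4.02
eef_pos: [493.3, 66.6, 34.8]
ee_rot: [0.007, -0.074, 0.997, -0.002]
force: [-0.5, 0.2, -0.1]
grip_width: -0.002
```

play_rows(plan=[[0,0,-1.5,0,0,0,-1]])

```text
time_s: 4.1
eef_pos: [493.3, 66.6, 33.1]
ee_rot: [0.007, -0.074, 0.997, -0.002]
force: [-0.2, -0.3, 0.0]
grip_width: -0.0
```

play_rows(plan=[[0,0,-1.5,0,0,0,-1]])

```text
time_s: 4.18
eef_pos: [493.3, 66.6, 31.4]
ee_rot: [0.007, -0.074, 0.997, -0.002]
force: [0.4, 0.5, 0.0]
grip_width: -0.001
```

Run:
```python
from h import *
st=sense();p=st["eef_pos"]
c=optics.capture("wrist");u=c["img"].copy();u=(255*(u/255.)**.5).astype(np.uint8)
s=optics.capture("side");v=(255*(s["img"]/255.)**.6).astype(np.uint8)
for z in (0,20,40): print(proj(c,[p+[0,0,z]]),proj(s,[p+[0,0,z]]))
print(st["tau"],st["joints"])
u=cv2.resize(u[150:420,150:410],(520,540));v=cv2.resize(v[185:245,210:240],(280,560),interpolation=cv2.INTER_CUBIC)[:540]
cv2.imwrite("pics/w4.png",np.hstack([u,v]))
```

```text
[[280.71196431 254.61222666]] [[237.49826346 228.24989717]]
[[280.556024   272.34957525]] [[237.01015698 221.38295131]]
[[280.36280362 294.2953808 ]] [[236.51094459 214.34600419]]
[-5.46779156e-04 -4.17944634e+01 -1.98545086e+01 -2.36211985e-03
  1.96622527e-02 -8.65172296e-05] [-1.01007495e-01  4.55815264e-01  1.78750860e+00 -1.21124443e-03
  8.83664362e-01 -1.81883341e+00]
```

View pics/w4.png

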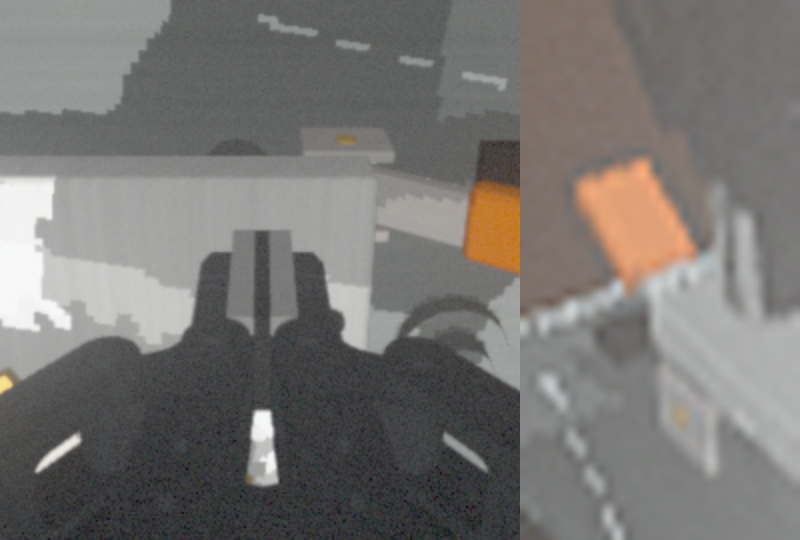

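The tip is now clearly on or just above the plate top: side raw ≈(235,219), z≈59. So it sits about 27 mm above the reported TCP. I'll continue under force watch.

play_rows(plan=[[0,0,-1.5,0,0,0,-1]])

```text
time_s: 4.37
eef_pos: [493.3, 66.6, 30.0]
ee_rot: [0.007, -0.074, 0.997, -0.002]
force: [-0.2, -0.2, 0.6]
grip_width: -0.001
```

play_rows(plan=[[0,0,-1.5,0,0,0,-1]])

```text
time_s: 4.45
eef_pos: [493.4, 66.6, 29.6]
ee_rot: [0.007, -0.074, 0.997, -0.002]
force: [-11.0, 0.3, 30.2]
grip_width: 0.001
```

play_rows(plan=[[0,0,-1.5,0,0,0,-1]])

```text
time_s: 4.53
eef_pos: [493.4, 66.6, 29.6]
ee_rot: [0.007, -0.074, 0.997, -0.002]
force: [-11.5, 0.5, 25.0]
grip_width: 0.0
```

play_rows(plan=[[0,0,-1.5,0,0,0,-1]])

```text
time_s: 4.62
eef_pos: [493.4, 66.6, 29.7]
ee_rot: [0.007, -0.074, 0.997, -0.002]
force: [-8.2, -0.8, 18.9]
grip_width: 0.001
```

First contact is at TCP z 29.6, with 25 N and no give, so front-left is solid and the tip offset is about +30 mm. Next is front-right at (507, -44).

play_rows(plan=[[0,0,12,0,0,0,-1],[3,-30,4,0,0,0,-1],[5,-38,0,0,0,0,-1],[4,-33,0,0,0,0,-1],[0,0,0,0,0,0,-1]])

```text
time_s: 5.03
eef_pos: [506.0, -36.9, 47.8]
ee_rot: [0.009, -0.077, 0.997, -0.003]
force: [-0.6, -0.2, 0.0]
grip_width: -0.0
```

play_rows(plan=[[0,0,-2,0,0,0,-1]])

```text
time_s: 5.12
eef_pos: [506.2, -37.9, 46.0]
ee_rot: [0.009, -0.076, 0.997, -0.003]
force: [0.4, 0.5, 0.2]
grip_width: 0.005
```

play_rows(plan=[[0,-6,-5,0,0,0,-1],[0,0,-5,0,0,0,-1],[0,0,-2,0,0,0,-1]])

```text
time_s: 5.37
eef_pos: [505.9, -43.2, 32.5]
ee_rot: [0.009, -0.076, 0.997, -0.003]
force: [0.7, 0.1, -0.6]
grip_width: -0.002
```

play_rows(plan=[[0,0,-1.5,0,0,0,-1]])

```text
time_s: 5.45
eef_pos: [505.5, -42.4, 30.4]
ee_rot: [0.008, -0.077, 0.997, -0.002]
force: [-0.4, 0.1, 0.4]
grip_width: -0.001
```

play_rows(plan=[[0,0,-1.5,0,0,0,-1]])

```text
time_s: 5.53
eef_pos: [505.6, -42.2, 29.6]
ee_rot: [0.008, -0.078, 0.997, -0.003]
force: [-10.9, -4.1, 33.3]
grip_width: 0.002
```

play_rows(plan=[[0,0,-1.5,0,0,0,-1]])

```text
time_s: 5.62
eef_pos: [505.5, -42.3, 29.6]
ee_rot: [0.008, -0.078, 0.997, -0.004]
force: [-12.9, -2.8, 29.0]
grip_width: 0.0
```

Front-right is solid too (29 N, no give). For back-right at (666, -20) I'll lift over the blade.

play_rows(plan=[[0,0,35,0,0,0,-1],[0,0,35,0,0,0,-1],[35,5,5,0,0,0,-1],[38,5,0,0,0,0,-1],[38,5,0,0,0,0,-1]])

```text
time_s: 6.03
eef_pos: [614.3, -23.7, 110.8]
ee_rot: [0.007, -0.079, 0.997, -0.003]
force: [-0.4, -0.7, -0.1]
grip_width: -0.002
```

play_rows(plan=[[38,5,0,0,0,0,-1],[12,2,0,0,0,0,-1],[0,0,0,0,0,0,-1]])

```text
time_s: 6.28
eef_pos: [670.8, -12.6, 109.8]
ee_rot: [0.008, -0.081, 0.997, -0.004]
force: [-1.3, 0.3, 0.0]
grip_width: 0.001
```

play_rows(plan=[[-3,-8,-20,0,0,0,-1],[0,0,-25,0,0,0,-1],[0,0,-20,0,0,0,-1],[0,0,-5,0,0,0,-1],[0,0,0,0,0,0,-1]])

```text
time_s: 6.7
eef_pos: [665.6, -17.7, 36.7]
ee_rot: [0.008, -0.084, 0.996, -0.003]
force: [-0.0, 0.1, 1.0]
grip_width: 0.004
```

play_rows(plan=[[1,-2,-3,0,0,0,-1],[0,0,-2,0,0,0,-1]])

```text
time_s: 6.87
eef_pos: [666.7, -19.5, 33.3]
ee_rot: [0.009, -0.084, 0.996, -0.004]
force: [0.4, 0.7, -0.7]
grip_width: -0.002
```

play_rows(plan=[[0,0,-1.5,0,0,0,-1]])

```text
time_s: 6.95
eef_pos: [667.1, -19.6, 32.7]
ee_rot: [0.009, -0.084, 0.996, -0.004]
force: [0.2, -1.0, 1.2]
grip_width: -0.004
```

play_rows(plan=[[0,0,-1.5,0,0,0,-1]])

```text
time_s: 7.03
eef_pos: [667.5, -19.7, 32.0]
ee_rot: [0.01, -0.084, 0.996, -0.004]
force: [0.0, 0.3, -1.0]
grip_width: 0.003
```

play_rows(plan=[[0,0,-1.5,0,0,0,-1]])

```text
time_s: 7.12
eef_pos: [667.8, -19.7, 31.2]
ee_rot: [0.011, -0.084, 0.996, -0.004]
force: [-0.0, -0.5, -0.1]
grip_width: -0.0
```

play_rows(plan=[[-1,0,-2,0,0,0,-1]])

```text
time_s: 7.2
eef_pos: [667.4, -19.8, 29.8]
ee_rot: [0.012, -0.084, 0.996, -0.004]
force: [4.2, 0.4, 13.1]
grip_width: 0.003
```

play_rows(plan=[[0,0,-2,0,0,0,-1]])

```text
time_s: 7.28
eef_pos: [667.6, -19.8, 29.7]
ee_rot: [0.012, -0.084, 0.996, -0.005]
force: [-11.0, 1.3, 22.8]
grip_width: 0.001
```

play_rows(plan=[[0,0,-2,0,0,0,-1]])

```text
time_s: 7.37
eef_pos: [667.6, -19.8, 29.7]
ee_rot: [0.012, -0.084, 0.996, -0.005]
force: [-8.6, 1.0, 15.5]
grip_width: 0.001
```

play_rows(plan=[[0,0,-2,0,0,0,-1]])

```text
time_s: 7.45
eef_pos: [667.6, -19.8, 29.8]
ee_rot: [0.013, -0.084, 0.996, -0.005]
force: [-6.3, 1.5, 12.2]
grip_width: -0.002
```

Back-right is solid, so the soft corner should be back-left at (649.5, 88). I'll press there to confirm it.

play_rows(plan=[[0,0,15,0,0,0,-1],[-4,30,0,0,0,0,-1],[-7,38,0,0,0,0,-1],[-7,38,0,0,0,0,-1],[0,3,-3,0,0,0,-1]])

```text
time_s: 7.87
eef_pos: [649.7, 90.0, 44.9]
ee_rot: [0.015, -0.082, 0.997, -0.005]
force: [0.5, 0.1, -0.1]
grip_width: -0.002
```

play_rows(plan=[[0,0,-3,0,0,0,-1]])

```text
time_s: 7.95
eef_pos: [649.6, 91.4, 42.1]
ee_rot: [0.015, -0.083, 0.996, -0.006]
force: [-0.3, -0.4, 0.7]
grip_width: 0.002
```

play_rows(plan=[[0,-3,-4,0,0,0,-1],[0,0,-4,0,0,0,-1],[0,0,-2,0,0,0,-1]])

```text
time_s: 8.2
eef_pos: [649.8, 86.7, 30.9]
ee_rot: [0.015, -0.083, 0.996, -0.006]
force: [0.6, -0.2, -0.3]
grip_width: -0.0
```

play_rows(plan=[[0,0,-2,0,0,0,-1]])

```text
time_s: 8.28
eef_pos: [650.0, 85.9, 28.7]
ee_rot: [0.015, -0.082, 0.997, -0.005]
force: [-0.6, 4.3, 5.9]
grip_width: -0.0
```

play_rows(plan=[[0,0,-2,0,0,0,-1]])

```text
time_s: 8.37
eef_pos: [650.5, 85.5, 27.1]
ee_rot: [0.016, -0.081, 0.997, -0.005]
force: [-2.3, 4.9, 7.1]
grip_width: 0.0
```

play_rows(plan=[[0,0,-2,0,0,0,-1]])

```text
time_s: 8.45
eef_pos: [650.8, 85.4, 25.7]
ee_rot: [0.016, -0.081, 0.997, -0.004]
force: [-5.5, 4.4, 15.1]
grip_width: -0.003
```

play_rows(plan=[[0,0,-2,0,0,0,-1]])

```text
time_s: 8.53
eef_pos: [650.9, 85.5, 25.5]
ee_rot: [0.016, -0.08, 0.997, -0.004]
force: [-12.6, 4.5, 24.9]
grip_width: -0.0
```

It gave 4.3 mm and then stopped, while the other three stayed solid, so back-left is the soft corner. I'll lift and move over its pad at (639, 165).

play_rows(plan=[[0,0,-1,0,0,0,-1],[0,0,25,0,0,0,-1],[0,0,25,0,0,0,-1],[-5,38,0,0,0,0,-1],[-5,38,0,0,0,0,-1]])

```text
time_s: 8.95
eef_pos: [642.2, 153.6, 77.4]
ee_rot: [0.016, -0.074, 0.997, -0.004]
force: [0.8, 1.4, -0.4]
grip_width: 0.001
```

play_rows(plan=[[0,0,0,0,0,0,-1]])

```text
time_s: 9.03
eef_pos: [641.8, 158.0, 78.2]
ee_rot: [0.017, -0.075, 0.997, -0.004]
force: [-0.4, -0.7, -0.0]
grip_width: -0.003
```

Run:
```python
from h import *
st=sense();print(st["eef_pos"],st["force"])
o=[]
for n,b in(("wrist",(0,420,140,560)),("top",(150,250,170,280))):
    c=optics.capture(n);o.append(cv2.resize((255*(c["img"][b[0]:b[1],b[2]:b[3]]/255.)**.6).astype(np.uint8),(400,400)))
    m=cv2.inRange(cv2.cvtColor(c["img"],cv2.COLOR_BGR2HSV),(5,150,90),(20,255,255))
    k,l,s,ce=cv2.connectedComponentsWithStats(m)
    for i in range(1,k):
        if s[i,4]>40: print(n,s[i],ray(c,[ce[i]],54).round(1))
    print(proj(c,[st["eef_pos"]+[0,0,30]]))
cv2.imwrite("pics/l1.png",np.hstack(o))
```

```text
[641.79949574 158.01748966  78.18721986] [-0.40547179 -0.73997493 -0.01274386]
wrist [116  29   7  15  62] [[538.6  54.6  54. ]]
wrist [123  54  15  16 102] [[550.9  61.1  54. ]]
wrist [133  82  14  15  45] [[564.7  67.   54. ]]
wrist [136 110  14  13  44] [[579.   69.3  54. ]]
wrist [174 121  21  30 102] [[587.7  95.5  54. ]]
wrist [168 125  19  14  47] [[583.6  89.4  54. ]]
wrist [134 136  13  12  77] [[594.1  67.7  54. ]]
wrist [128 160  12   9  88] [[608.4  63.7  54. ]]
wrist [118 180  10   8  75] [[621.6  56.8  54. ]]
wrist [ 258  212   46   41 1456] [[638.5 157.2  54. ]]
[[280.13987199 283.64552289]]
top [298 165  12  12  95] [[675.2 -91.   54. ]]
top [315 226  12  11  99] [[ 517.2 -114.5   54. ]]
top [218 252   8   9  60] [[480.2 130.3  54. ]]
[[202.15398339 186.56638029]]
```

View pics/l1.png

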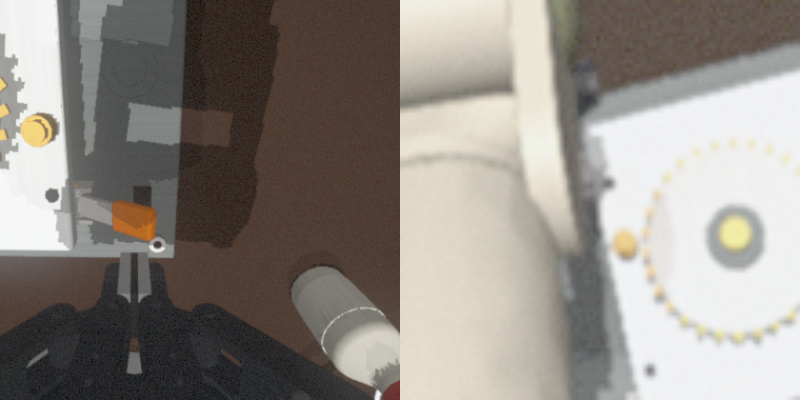

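In the wrist view the pad at (281,232) sits in the finger column, and cast at z=54 it comes to (638.5, 157). That is consistent with the geometry. I'll go to (639, 164) and press down.

play_rows(plan=[[-3,6,-15,0,0,0,-1],[0,0,-15,0,0,0,-1],[0,0,-5,0,0,0,-1],[0,0,0,0,0,0,-1]])

```text
time_s: 9.47
eef_pos: [640.5, 154.1, 40.7]
ee_rot: [0.016, -0.072, 0.997, -0.005]
force: [0.1, 0.3, 0.2]
grip_width: -0.002
```

play_rows(plan=[[0,0,-3,0,0,0,-1],[0,0,-3,0,0,0,-1]])

```text
time_s: 9.63
eef_pos: [641.4, 152.1, 35.1]
ee_rot: [0.016, -0.071, 0.997, -0.005]
force: [-0.3, 0.5, -0.5]
grip_width: 0.003
```

play_rows(plan=[[0,0,-3,0,0,0,-1],[0,0,-3,0,0,0,-1]])

```text
time_s: 9.8
eef_pos: [642.1, 151.2, 29.4]
ee_rot: [0.017, -0.07, 0.997, -0.005]
force: [-0.1, 0.4, -0.1]
grip_width: 0.002
```

It drifted to y=151. I'll lift a little and shift outward.

play_rows(plan=[[-1,3,14,0,0,0,-1],[-2,8,0,0,0,0,-1],[0,2,0,0,0,0,-1],[0,0,0,0,0,0,-1]])

```text
time_s: 10.13
eef_pos: [638.8, 164.8, 42.6]
ee_rot: [0.017, -0.07, 0.997, -0.005]
force: [0.3, -0.4, 0.1]
grip_width: 0.002
```

play_rows(plan=[[0,0,-3,0,0,0,-1],[0,0,-3,0,0,0,-1]])

```text
time_s: 10.3
eef_pos: [638.8, 165.2, 36.1]
ee_rot: [0.017, -0.07, 0.997, -0.005]
force: [0.8, -0.0, -1.1]
grip_width: 0.0
```

play_rows(plan=[[0,0,-3,0,0,0,-1],[0,0,-3,0,0,0,-1]])

```text
time_s: 10.47
eef_pos: [639.1, 166.1, 29.9]
ee_rot: [0.018, -0.07, 0.997, -0.004]
force: [-0.6, 3.8, 4.9]
grip_width: 0.002
```

play_rows(plan=[[0,0,-4,0,0,0,-1]])

```text
time_s: 10.55
eef_pos: [639.3, 166.7, 26.1]
ee_rot: [0.018, -0.07, 0.997, -0.004]
force: [-1.4, 2.7, 4.8]
grip_width: 0.002
```

play_rows(plan=[[0,0,-4,0,0,0,-1]])

```text
time_s: 10.63
eef_pos: [639.6, 166.9, 22.0]
ee_rot: [0.019, -0.07, 0.997, -0.004]
force: [-0.1, 0.1, 3.9]
grip_width: -0.002
```

The lever is turning at about 5 N. I'll carry on down to the stop, expected at TCP z ≈ -3.

play_rows(plan=[[0,-1,-4,0,0,0,-1],[0,0,-4,0,0,0,-1]])

```text
time_s: 10.8
eef_pos: [639.9, 165.7, 13.5]
ee_rot: [0.019, -0.07, 0.997, -0.004]
force: [-0.5, 1.2, 2.9]
grip_width: 0.001
```

play_rows(plan=[[0,0,-4,0,0,0,-1],[0,0,-4,0,0,0,-1]])

```text
time_s: 10.97
eef_pos: [640.0, 165.6, 4.6]
ee_rot: [0.019, -0.07, 0.997, -0.004]
force: [-0.7, 1.0, 3.3]
grip_width: -0.0
```

play_rows(plan=[[0,0,-3,0,0,0,-1],[0,0,-3,0,0,0,-1]])

```text
time_s: 11.13
eef_pos: [639.9, 165.7, -2.5]
ee_rot: [0.019, -0.07, 0.997, -0.003]
force: [-0.1, 2.0, 3.5]
grip_width: 0.001
```

play_rows(plan=[[0,0,-3,0,0,0,-1]])

```text
time_s: 11.22
eef_pos: [640.3, 165.9, -4.3]
ee_rot: [0.019, -0.07, 0.997, -0.003]
force: [-13.9, -0.6, 37.1]
grip_width: 0.003
```

play_rows(plan=[[0,0,-2,0,0,0,-1]])

```text
time_s: 11.3
eef_pos: [640.3, 165.9, -4.1]
ee_rot: [0.019, -0.07, 0.997, -0.004]
force: [-14.6, -1.3, 28.6]
grip_width: -0.003
```

The lever is at its stop (29–37 N at the expected height). I'll lift and return to the corner.

play_rows(plan=[[0,0,0,0,0,0,-1],[0,0,25,0,0,0,-1],[0,0,30,0,0,0,-1],[0,0,0,0,0,0,-1],[4,-30,0,0,0,0,-1]])

```text
time_s: 11.72
eef_pos: [641.4, 138.4, 51.2]
ee_rot: [0.016, -0.073, 0.997, -0.004]
force: [-0.0, -0.5, -1.3]
grip_width: -0.003
```

play_rows(plan=[[5,-35,-5,0,0,0,-1],[0,-10,-5,0,0,0,-1],[0,0,0,0,0,0,-1]])

```text
time_s: 11.97
eef_pos: [646.9, 87.8, 40.0]
ee_rot: [0.016, -0.072, 0.997, -0.005]
force: [0.1, 0.2, 0.3]
grip_width: 0.001
```

play_rows(plan=[[2,0,-4,0,0,0,-1],[0,0,-3,0,0,0,-1]])

```text
time_s: 12.13
eef_pos: [648.7, 88.1, 32.0]
ee_rot: [0.016, -0.071, 0.997, -0.005]
force: [0.5, 0.2, -0.3]
grip_width: 0.002
```

play_rows(plan=[[0,0,-2,0,0,0,-1]])

```text
time_s: 12.22
eef_pos: [648.5, 88.9, 29.5]
ee_rot: [0.016, -0.072, 0.997, -0.005]
force: [-6.9, -5.7, 23.4]
grip_width: 0.001
```

play_rows(plan=[[0,0,-2,0,0,0,-1]])

```text
time_s: 12.3
eef_pos: [648.6, 88.9, 29.4]
ee_rot: [0.016, -0.073, 0.997, -0.006]
force: [-13.6, -8.2, 31.0]
grip_width: 0.002
```

play_rows(plan=[[0,0,-2,0,0,0,-1]])

```text
time_s: 12.38
eef_pos: [648.7, 88.8, 29.6]
ee_rot: [0.016, -0.073, 0.997, -0.008]
force: [-10.1, -7.3, 19.0]
grip_width: -0.001
```

play_rows(plan=[[0,0,-2,0,0,0,-1]])

```text
time_s: 12.47
eef_pos: [648.7, 88.7, 29.6]
ee_rot: [0.016, -0.074, 0.997, -0.009]
force: [-8.5, -6.8, 16.0]
grip_width: -0.001
```

The corner is solid now: 16–31 N at z 29.6 with no give. I'll withdraw upward and check.

play_rows(plan=[[0,0,30,0,0,0,-1],[0,0,35,0,0,0,-1],[0,0,35,0,0,0,-1],[-10,25,30,0,0,0,-1],[-10,25,25,0,0,0,-1]])

```text
time_s: 12.88
eef_pos: [624.1, 141.1, 183.3]
ee_rot: [0.009, -0.074, 0.997, -0.009]
force: [0.7, 0.1, 0.1]
grip_width: -0.001
```

play_rows(plan=[[-25,30,10,0,0,0,-1],[-25,30,10,0,0,0,-1],[-25,30,10,0,0,0,-1],[-25,30,10,0,0,0,-1],[0,0,0,0,0,0,-1]])

```text
time_s: 13.3
eef_pos: [519.4, 272.2, 230.8]
ee_rot: [0.015, -0.078, 0.997, -0.007]
force: [-0.2, 1.0, 0.9]
grip_width: -0.001
```

play_rows(plan=[[-30,25,0,0,0,0,-1],[-30,25,0,0,0,0,-1],[-30,25,0,0,0,0,-1],[-30,25,0,0,0,0,-1],[0,0,0,0,0,0,-1]])

```text
time_s: 13.72
eef_pos: [393.7, 377.3, 229.9]
ee_rot: [0.015, -0.081, 0.997, -0.007]
force: [-0.2, -0.0, -1.0]
grip_width: 0.004
```

play_rows(plan=[[-30,25,0,0,0,0,-1],[-30,25,0,0,0,0,-1],[-30,25,0,0,0,0,-1],[0,0,0,0,0,0,-1],[0,0,0,0,0,0,-1]])

```text
time_s: 14.13
eef_pos: [298.8, 455.6, 228.6]
ee_rot: [0.015, -0.085, 0.996, -0.007]
force: [0.4, -1.0, 0.7]
grip_width: -0.0
```

Run:
```python
from h import *
st=sense();print(st["eef_pos"],st["force"],st["time_s"])
c=optics.capture("top");m=cv2.inRange(cv2.cvtColor(c["img"],cv2.COLOR_BGR2HSV),(5,150,90),(20,255,255))
k,l,s,ce=cv2.connectedComponentsWithStats(m)
for i in range(1,k):
    if s[i,4]>40: print(s[i],ce[i].round(1))
d=optics.capture("side");v=d["img"][120:320,130:420]
cv2.imwrite("pics/end.png",np.vstack([cv2.resize(c["img"][130:300,80:460],(665,298)),cv2.resize(v,(435,300)) if 0 else cv2.copyMakeBorder(cv2.resize(v,(435,300)),0,0,0,230,0)]))
```

```text
[298.75889063 455.57582752 228.63132767] [ 0.39140263 -1.04774539  0.70270191] 14.1333
[298 165  12  12  95] [303.7 170.5]
[198 193  13  10  90] [203.8 197.9]
[315 226  12  11 100] [320.4 231.1]
[214 252  12  10 101] [219.4 256.4]
```

View pics/end.png

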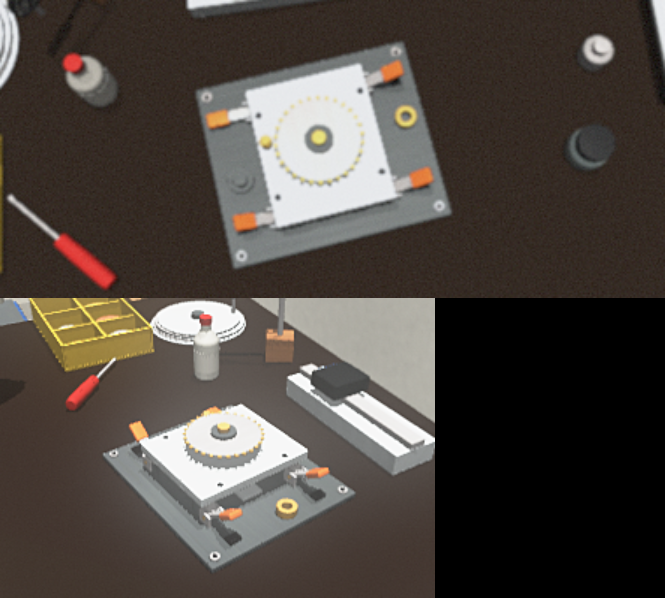

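The end view shows only the back-left pad moved, from (205.7,193.7) to (203.8,197.9). The other pads are within 0.1 px, and the plate and bystanders are in place. I'll hand the job in.

Run:
```python
from h import *
c=optics.capture("top");print(proj(c,[[638.3,167.9,25]]),sense()["force"])
print(ctrl.finish_job())
```

```text
[[203.63879939 197.28687771]] [ 0.32836959 -0.50820644  0.85734002]
the job is handed in; nothing more can be done
None
```

I found the soft corner at back-left, pushed its lever flat and felt that corner solid on a second press. The job was handed in at about 14 s; no verdict is reported.

- **Finding the corner:** front-left, front-right and back-right did not give at about 23–33 N. Back-left gave about 4.3 mm and then stopped.
- **Lever:** it went down at about 3–6 N and reached its stop at the expected height. The final top picture puts its pad at (203.8, 197.9) px, against (203.6, 197.3) px predicted for a flat lever.
- **Second press:** back-left held at 16–31 N with no give.
- **End state:** the other three pads are within 0.1 px of where they started. By eye, the plate and the bystanders have not moved. The hand is clear, at TCP (299, 456, 229), with only noise on the force sensor.

**What disagreed:** the real fingertips were about 30 mm higher than the reported TCP. First contact on the 60 mm plate top came at TCP z ≈ 29.6, and all four corners and the lever stop agreed with that. I worked with this offset and went by force. The tool also drifted sideways, once by about 13 mm before the lever press, so I lifted and corrected it before touching the pad.

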